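# Latch the decorating slide under the lamp

### The arm

A 6-joint arm with a two-finger parallel gripper is mounted at the origin on the work surface. World frame = base frame: x ahead of the robot, y to its left, z up, the work surface at z = 0. Lengths are in m, angles in degrees, forces in N, time in s.
With the tool pointing down it reaches from about 0.4 to 0.825 m from the base axis. Payload 7 kg.
Tool frame: the origin (TCP) lies on the centre line of the jaws, within the pads' length; the fingertips stand 17 mm ahead of it and the grasp point (between the pads) lies 2 mm behind it; y points along the fingers, z is the direction in which the jaws open and shut, and the axes are right-handed (so a half turn about y gives the same grasp; the last joint's range is limited). The gripper opens to 88 mm and grips with 3 to 60 N. Pads are 19 mm wide; open, the fingers measure 130 mm over their backs; the gripper's body (78 mm by 193 mm) begins 47 mm behind the grasp point.
Start: joints at [79.532, 20.546, 0.682, 0, -70.136, -16.507], TCP at [0.306, 0.602, 0.244] pointing down, gripper open.
Joint ranges: [-176.03, 176.03], [-82.01, 121.73], [-58.28, 71.71], [-173.87, 95.51], [-174.79, -0.11], [-173.66, 173.66]. Speed limits (degrees/s): [136.94, 136.94, 172.46, 180, 180, 180].

### API

Orientations are given as [roll, pitch, yaw] about the fixed x, y, z axes, in that order (R = Rz(yaw) Ry(pitch) Rx(roll)).
In Python, from plant import r, capture, camera_info gives the robot as it stands. The module is installed in compiled form; this text tells all that it offers.
- The arm moves only by the tool apply_moves, never from a script. Its argument "deltas" is a list of rows, each an object of numbers: "tx", "ty", "tz": the shift along the tool's x, y, z in m; "turn": the turn about the tool's y in rad; "gripper": the finger opening in m, from 0 to 0.0876. A call has 1 to 5 rows; each row is the pose to reach, as a shift and turn from the pose commanded when the call began, along the tool's axes at that moment; what a row does not reach only later rows make up. A row lasts 1/10 s, in which the tool goes at most 50 mm and 8.59 degrees, less where a joint would pass 70% of its speed; a pose out of reach is approached as far as the arm can. A call with a gripper value outside its range is refused whole. The fingers move at their own pace and stop on an object; "newtons" is the grip in N (left out, the last holds). Time passes only in rows, so rows that repeat a pose let the fingers close. It gives the time, the measured TCP pose, the force and the opening at its end, in the units of the state.
- r.get_state(): the state, without advancing time (a new reading comes with each control period).
- capture(name): name is "side" or "top" or "wrist"; returns (picture, depth): 480x640x3 uint8, red, green, blue; 480x640 float32, m along the optical axis (not along the pixel's ray), 0 where there is no reading.
- camera_info(name): a dict with "K" (3x3 intrinsics, pixels), "k1" (the pictures are not rectified: a ray, as slopes to the right and down, at radius r is drawn at 1 + k1 r^2 times it, then the intrinsics apply), "eye" and "orientation" of the camera in the world; the wrist camera has in their place "tool_from_camera" (4x4, takes a point from camera to tool coordinates, whose origin is the TCP and whose axes are the tool frame's). Camera axes: x right, y up, looking along -z (the intrinsics and any distortion apply to the point x, -y, -z); pixel columns grow to the right and rows downward; lengths in m; the calibration is good to about 2 mm. A picture is of the moment at which its call begins: read the wrist's pose just before it. camera_info takes no time and is no camera call.
- r.close_job(): hands the job in, once; it reports no verdict.
The state is a dict: "time_s": time; "joints": joint angles; "qd": joint speeds; "joint_torque": joint torques, N m; "tcp_pos": TCP position; "eef_rot": TCP orientation; "contact_force": force on the tool from outside, world axes, zero at the start; "moment": the same for the moment, N m; "gripper_width": finger opening in m.
Only numpy, scipy, OpenCV 4.12 (cv2) and the standard library are available. Lean on these libraries where they do the work, as an engineer would, in place of code of your own. Each camera call takes 0.05 s, during which the arm holds its last target.

### The job

Of the two sprung slides, take the one whose nest holds the clear case: with the outside of the fingers push its upright plate back, away from the robot, until the stop pin has dropped, and let go, so that the slide springs back and latches on its stop pin in the middle; then press that jig's lamp button fully down and let it up. Do not grip the plate, do not touch the case (its glue is wet) and do not jolt it out of its nest, and leave the empty jig and everything else on the table where they are. Finish with the robot clear of everything.

Things in the scene. Friction and masses are not known exactly. Their poses are not given: they have to be found in the camera images.
- jig_a: the jig whose nest holds the clear case (left or right, it varies): plywood base 260 x 136 x 12 mm, bolted down, origin at the centre of its underside; own +x is the way its slide is pushed (about away from the robot), +y its left. White lamp bar on two posts across the far end (own x 75 to 105, y -68 to 68, z 78 to 92 mm); grey switch block on the left (own x -85 to -15, y 67 to 117 mm, 25 mm high)
- jig_b: the empty jig, built the same; must be left alone
- a_push (a point): loaded jig: centre of the near face of the upright steel push plate at the robot's end of the slide, moving with it; plate 92 mm wide (along the jig's y), 6 mm thick (10 with its backing), standing from 13 to 61 mm above the table, this point at 42 mm; at rest 85 mm from the jig's origin along its -x. The face is free in front, above the 12 mm base
- a_slide (a joint): slide of the loaded jig, m along the jig's +x: 0 home (near the robot), 0.060 at the rear stop. A spring pushes it home, 3.3 N at 0, 9.9 N at 0.060; damping 30 N per m/s. Past 0.031 the sprung stop pin drops 9 mm into a slot, and the slide, let go, comes back and stops on the pin at 0.030 (latched). Let go sooner, it returns to 0
- a_nest (a point): loaded jig: centre of the floor of the low black nest on the slide (inside 60 x 49 mm, walls 10 mm high); 107 mm beyond a_push along the jig's +x, 23 mm above the table
- a_pin_top (a point): loaded jig: top of the stop pin's knob, 71 mm above the table when up, 62 when dropped; own jig position x 0, y -36 mm. Its dark bracket reaches from own y -67 to -26 mm, x -9 to 9 mm, up to 50 mm high
- a_pin (a joint): stop pin of the loaded jig (upright 7 mm steel pin with a black 16 mm knob): m, 0 up (riding on the slide), 0.009 fully dropped into the slot
- a_button_top (a point): loaded jig: centre of the top of the round white lamp button (24 mm across) on the jig's grey switch block, 47 mm above the table when up; own jig position x -50, y +92 mm; it is pressed straight down, 6 mm travel, about 5 N fully down, and springs back
- a_button (a joint): lamp button of the loaded jig: m, 0 up, 0.006 fully down
- b_push (a point): the same push plate point of the empty jig; leave alone
- b_slide (a joint): slide of the empty jig, m, 0 home; leave alone
- b_button (a joint): lamp button of the empty jig, m, 0 up; leave alone
- case_center (a point): clear plastic earphone case with beads on top, 56 x 46 x 24 mm (long side along the jig's x), lying loose in the loaded jig's nest, its top 47 mm above the table; its centre. Wet glue: not to be touched
- spare_case_center (a point): a second, loose clear earphone case like the one in the jig, 56 x 46 x 24 mm, lying on the table; centre. Leave alone
- bead_jar_c (a point): small clear screw jar, 28 mm across, 36 mm tall, standing between the two jigs; centre. Leave alone
- bead_jar2_c (a point): another such small jar, standing nearer the robot; centre. Leave alone
- cup_c (a point): orange takeaway cup with white lid, 130 mm tall, 92 mm across the lid, to the left; point on its axis 60 mm up. Leave alone
- glue_c (a point): glue bottle, 36 mm across, 100 mm tall, between the far ends of the jigs; centre. Leave alone
- tweezers_c (a point): flat steel tweezers 120 mm long, lying on the table to the right; centre. Leave alone
- carton_c (a point): small white carton 70 x 90 x 45 mm on the right, nearer the robot; centre. Leave alone
- case: the clear case in the nest again, here with its origin at the centre of its underside

How it is judged:
By the outcome, as a careful person would: the job done as asked, in the order asked, and still so for the second after the job is handed in, with the robot touching nothing.
It also fails if it takes over 38 s, if anything falls off the work surface, if the arm or the gripper's body presses on something with over 40 N, if the wrist force passes 120 N, or if a joint passes its speed limit or range.

## Working session

There is one attempt and no reset: what is moved stays moved. The work goes in short steps, Python scripts to look and compute and a tool call to move; the robot and the scene stay as the last step left them, time stands still between calls to the robot, and variables do not carry over. Pictures are saved under pics/ and viewed, and the job is handed in when it is done.

Besides the shell and the picture viewer there is one more tool, called after "Request:" as name([rows], argument=value, ...), one row to a line, values as JSON. apply_moves: Moves the arm, as the interface text tells. Its arguments: {"type":"object","properties":{"deltas":{"type":"array","items":{"type":"object","properties":{"tx":{"type":"number"},"ty":{"type":"number"},"tz":{"type":"number"},"turn":{"type":"number"},"gripper":{"type":"number"}}}},"newtons":{"type":"number"}},"required":["deltas"]}

```bash
mkdir -p pics; python3 - <<'E'
from plant import r,capture,camera_info
import cv2,numpy as np
print(r.get_state())
for n in ("top","side"):
    im,d=capture(n); np.savez(f"pics/{n}0.npz",im=im,d=d); cv2.imwrite(f"pics/{n}0.png",im[:,:,::-1]); print(n,camera_info(n))
print(camera_info("wrist"))
E
```

```text
{'time_s': 0.0, 'joints': array([ 7.95316029e+01,  2.05919742e+01,  6.33703303e-01, -1.82065788e-02,
       -7.01359188e+01, -1.65077134e+01]), 'qd': array([-0.03809806, -0.03475988,  0.08152567,  0.04231994,  0.02732657,
       -0.04138756]), 'joint_torque': array([ 1.77774906e-03, -5.82714343e+01,  2.93049037e+01,  6.99712291e+00,
        6.75340460e-03, -1.81191276e-04]), 'tcp_pos': array([0.30600814, 0.60113779, 0.24262206]), 'eef_rot': array([-8.99048292e+01,  1.03559671e-02,  1.53017698e+02]), 'contact_force': array([ 0.06139271,  0.3473337 , -0.1346129 ]), 'moment': array([-0.01948825, -0.02190287, -0.04445778]), 'gripper_width': 0.08741008488988916}
top {'K': array([[559.42453838,   0.        , 311.90375726],
       [  0.        , 559.42453838, 238.18931086],
       [  0.        ,   0.        ,   1.        ]]), 'k1': -0.04431223164370664, 'eye': array([0.36843865, 0.0275181 , 1.67051463]), 'orientation': array([  5.80283969,  -0.74879865, -88.95500757])}
side {'K': array([[560.86126242,   0.        , 313.84471098],
       [  0.        , 560.86126242, 228.9514896 ],
       [  0.        ,   0.        ,   1.        ]]), 'k1': -0.11682326269633606, 'eye': array([-0.11080679, -0.80763844,  0.68046949]), 'orientation': array([ 60.09008754,   1.2558398 , -39.13854146])}
{'K': array([[348.03884289,   0.        , 318.35549488],
       [  0.        , 348.03884289, 238.95657997],
       [  0.        ,   0.        ,   1.        ]]), 'k1': -0.040186660068610255, 'tool_from_camera': array([[ 7.10476975e-04, -9.67045069e-01, -2.54604263e-01,
        -6.86166091e-02],
       [-6.03507682e-04,  2.54603866e-01, -9.67045246e-01,
        -1.41026289e-01],
       [ 9.99999566e-01,  8.40719009e-04, -4.02728943e-04,
        -1.14827193e-03],
       [ 0.00000000e+00,  0.00000000e+00,  0.00000000e+00,
         1.00000000e+00]])}
```

View pics/top0.png

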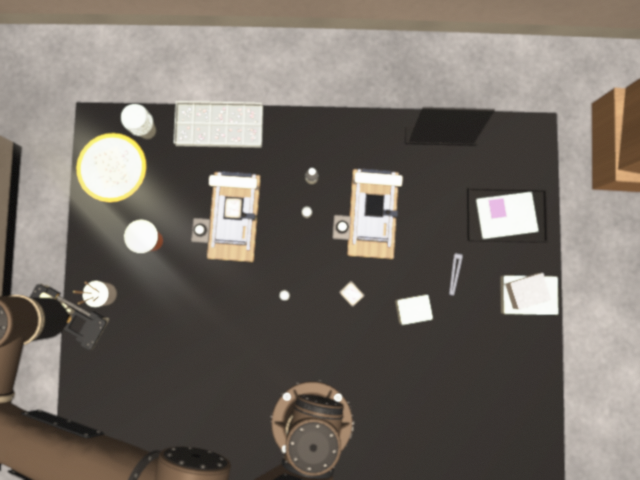

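View pics/side0.png

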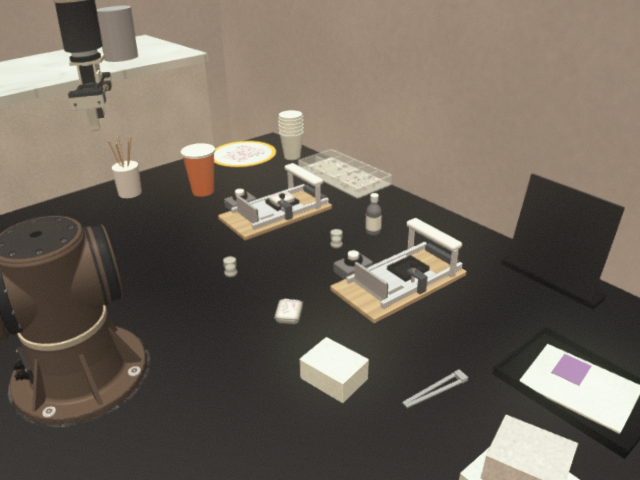

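The left jig, at about (234,217) in the top view, holds the case. The right one, at about (374,214), shows an empty black nest. I'll zoom in and measure.

```bash
cat > h.py <<'E'
import numpy as np,cv2
from scipy.spatial.transform import Rotation as R
from plant import r,capture,camera_info
def ray(ci,uv,st=None):
    K=ci["K"];p=np.array([[uv]],float)
    q=cv2.undistortPoints(p,K,np.array([ci["k1"],0,0,0.]))[0,0]
    d=np.array([q[0],-q[1],-1.])
    if "eye" in ci: return ci["eye"],R.from_euler('xyz',ci["orientation"],degrees=True).apply(d)
    T=ci["tool_from_camera"];Rt=R.from_euler('xyz',st["eef_rot"],degrees=True)
    return st["tcp_pos"]+Rt.apply(T[:3,3]),Rt.apply(T[:3,:3]@d)
def onz(ci,uv,z,st=None):
    o,d=ray(ci,uv,st); return o+d*(z-o[2])/d[2]
def tri(a,b):
    (o1,d1),(o2,d2)=a,b
    s=np.linalg.lstsq(np.c_[d1,-d2],o2-o1,rcond=None)[0]
    p,q=o1+d1*s[0],o2+d2*s[1]; return (p+q)/2,np.linalg.norm(p-q)
E
python3 - <<'E'
import cv2,numpy as np
im=np.load('pics/top0.npz')['im'][:,:,::-1]
a=cv2.resize(im[160:275,180:275],None,fx=6,fy=5.2,interpolation=cv2.INTER_CUBIC)
a=cv2.resize(im[160:270,180:275],None,fx=5,fy=5,interpolation=cv2.INTER_CUBIC); cv2.imwrite('pics/t_crop.png',a)
im=np.load('pics/side0.npz')['im'][:,:,::-1]
a=cv2.resize(im[155:240,205:340],None,fx=5.5,fy=5.5,interpolation=cv2.INTER_CUBIC); cv2.imwrite('pics/s_crop.png',a)
E
```

```text
(no output)
```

View pics/t_crop.png

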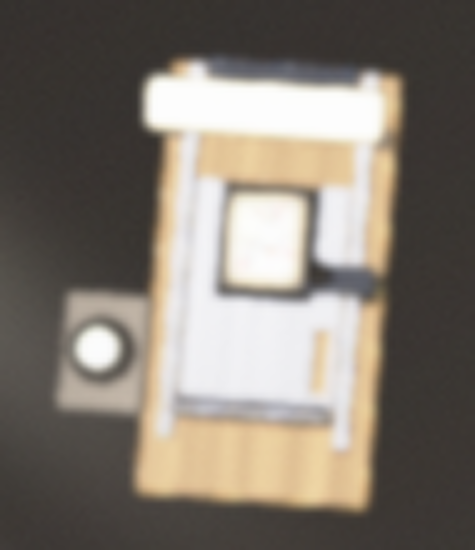

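View pics/s_crop.png

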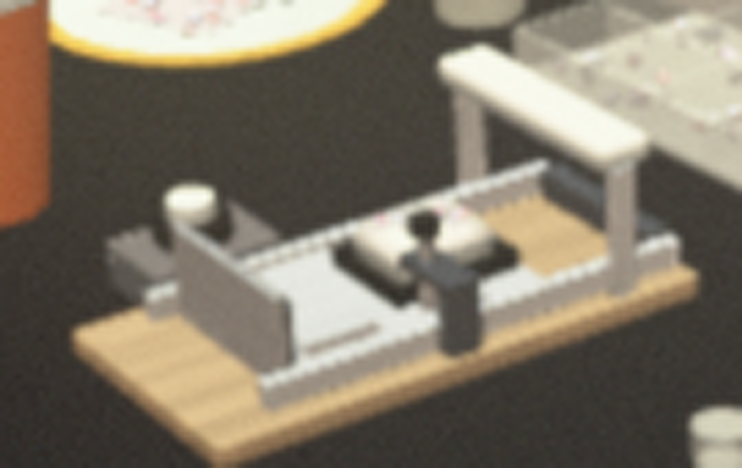

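The top crop shows the base corners at (137,495), (367,508), (402,75) and (172,60), and the button at (98,348). In the side crop the button is at (190,195) and the plate's near-left top is at (178,225).

```bash
python3 - <<'E'
from h import *
T=camera_info("top");S=camera_info("side")
t=lambda u,v:(180+(u+.5)/5-.5,160+(v+.5)/5-.5)
s=lambda u,v:(205+(u+.5)/5.5-.5,155+(v+.5)/5.5-.5)
np.set_printoptions(precision=4,suppress=True)
c=[onz(T,t(*p),.012) for p in [(137,495),(367,508),(402,75),(172,60)]]
print(np.array(c)); print('centre',np.mean(c,0))
for a,b in((0,3),(1,2)):
    d=c[b]-c[a];print('len',np.linalg.norm(d),'yaw',np.degrees(np.arctan2(d[1],d[0])))
for a,b in((1,0),(2,3)):
    d=c[b]-c[a];print('wid',np.linalg.norm(d),'yaw',np.degrees(np.arctan2(-d[0],d[1])))
cs=[onz(S,s(*p),.012) for p in [(75,335),(215,460),(697,275)]]
print('side corners',np.array(cs))
print('button tri',tri(ray(T,t(98,348)),ray(S,s(190,194))), onz(T,t(98,348),.047))
pl=[onz(T,t(*p),.061) for p in[(178,400),(331,413)]];print('plate top',pl)
print('plate tri L',tri(ray(T,t(180,403)),ray(S,s(176,222))),'R',tri(ray(T,t(331,415)),ray(S,s(288,300))))
# base mask minAreaRect
im=np.load('pics/top0.npz')['im']
E
```

```text
[[0.4704 0.319  0.012 ]
 [0.4654 0.1823 0.012 ]
 [0.7269 0.1689 0.012 ]
 [0.7334 0.3078 0.012 ]]
centre [0.599  0.2445 0.012 ]
len 0.26322220605715857 yaw -2.432442487329982
len 0.2619062333735279 yaw -2.9450193263383935
wid 0.13676619495369965 yaw -2.1158817239881578
wid 0.1391083007795996 yaw -2.6675519305603306
side corners [[0.473  0.3154 0.012 ]
 [0.4605 0.1779 0.012 ]
 [0.7251 0.1712 0.012 ]]
button tri (array([0.5537, 0.3383, 0.0493]), np.float64(0.00046400574387044243)) [0.5537 0.3388 0.047 ]
plate top [array([0.5228, 0.2887, 0.061 ]), array([0.517 , 0.2001, 0.061 ])]
plate tri L (array([0.5187, 0.288 , 0.0651]), np.float64(0.004525661156944139)) R (array([0.5164, 0.1998, 0.0606]), np.float64(0.0011968317737258672))
```

```bash
python3 - <<'E'
from h import *
np.set_printoptions(precision=3,suppress=True)
T=camera_info("top");S=camera_info("side")
print('cup lid',tri(ray(T,(141,236)),ray(S,(199,152))),onz(T,(141,236),.13))
print('pot',tri(ray(T,(95,293)),ray(S,(126,170))))
d=np.load('pics/top0.npz')['d']
def at(u,v):
    o,q=ray(T,(u,v)); return o+q*d[v,u]
for n,u,v in [('cup',141,236),('pot',95,293),('brush',88,290),('jar2',285,295),('grip',80,330),('gripL',45,295),('gripR',95,340),('grip3',100,330)]: print(n,at(u,v))
im=np.load('pics/top0.npz')['im'][:,:,::-1]
cv2.imwrite('pics/g_crop.png',cv2.resize(im[260:360,20:140],None,fx=5,fy=5,interpolation=cv2.INTER_CUBIC))
im=np.load('pics/side0.npz')['im'][:,:,::-1]
cv2.imwrite('pics/g2.png',cv2.resize(im[0:200,40:200],None,fx=3,fy=3,interpolation=cv2.INTER_CUBIC))
E
```

```text
cup lid (array([0.525, 0.486, 0.119]), np.float64(0.003315695850017417)) [0.522 0.484 0.13 ]
pot (array([0.364, 0.625, 0.069]), np.float64(0.0030823646099669933))
cup [0.523 0.485 0.126]
pot [0.362 0.619 0.087]
brush [0.37  0.639 0.088]
jar2 [0.367 0.084 0.037]
grip [ 0.252  0.692 -0.003]
gripL [0.356 0.62  0.393]
gripR [0.252 0.522 0.332]
grip3 [0.276 0.511 0.334]
```

View pics/g_crop.png

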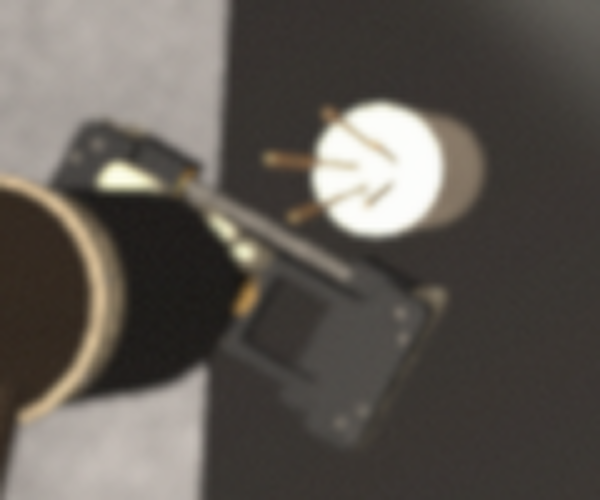

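View pics/g2.png

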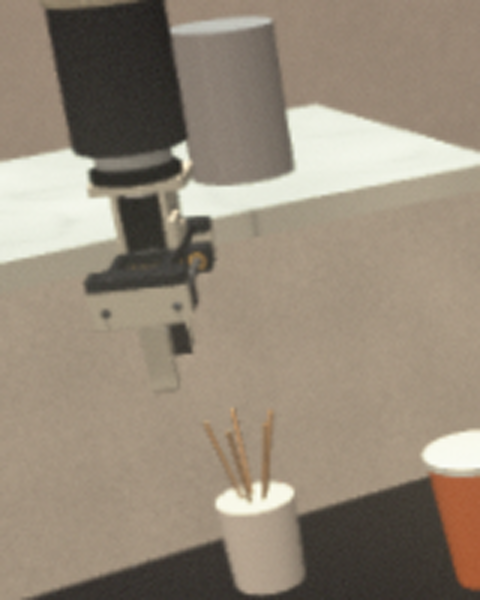

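Request:
apply_moves([
  {"tx": -0.01,"tz": 0.01,"turn": 0.05,"gripper": 0},
  {"tx": -0.035,"tz": 0.03,"turn": 0.16,"gripper": 0},
  {"tx": -0.065,"tz": 0.055,"turn": 0.29,"gripper": 0},
  {"tx": -0.095,"tz": 0.08,"turn": 0.42,"gripper": 0},
  {"tx": -0.12,"tz": 0.105,"turn": 0.54,"gripper": 0},
], newtons=20)

```text
invalid input at $.deltas[0]: expected keys tx, ty, tz, turn, gripper
```

```bash
cat >> h.py <<'E'
np.set_printoptions(precision=4,suppress=True)
def to(x,y,z,yaw=87.4):
    s=r.get_state(); Rt=R.from_euler('xyz',s["eef_rot"],degrees=True)
    d=Rt.inv().apply(np.array([x,y,z])-s["tcp_pos"])
    print('t',s["time_s"],s["tcp_pos"],s["eef_rot"],'F',s["contact_force"],'w',s["gripper_width"])
    print('delta',d,'turn',np.radians((s["eef_rot"][2]-yaw+180)%360-180))
E
python3 -c "
from h import *
to(.45,.247,.243)"
```

```text
t 0.1 [0.306  0.6012 0.2427] [-89.9142   0.0075 153.0213] F [ 0.5273  0.2031 -0.3861] w 0.08769399889610634
delta [-0.289   0.0001  0.2503] turn 1.1453071976073255
```

Request:
apply_moves([
  {"tx": -0.01,"ty": 0,"tz": 0.01,"turn": 0.05,"gripper": 0},
  {"tx": -0.035,"ty": 0,"tz": 0.03,"turn": 0.16,"gripper": 0},
  {"tx": -0.065,"ty": 0,"tz": 0.055,"turn": 0.29,"gripper": 0},
  {"tx": -0.095,"ty": 0,"tz": 0.08,"turn": 0.42,"gripper": 0},
  {"tx": -0.12,"ty": 0,"tz": 0.105,"turn": 0.54,"gripper": 0},
], newtons=20)

```text
time_s: 0.6
tcp_pos: [0.3659, 0.4518, 0.2431]
eef_rot: [-90.0, 0.0, 121.8]
contact_force: [0.5, -0.6, 1.0]
gripper_width: 0.053
```

```bash
python3 -c "
from h import *
to(.45,.247,.243)"
```

```text
t 0.6 [0.3659 0.4518 0.2431] [-89.9551   0.0321 121.7773] F [ 0.4944 -0.6215  1.017 ] w 0.0530452344893804
delta [-0.2184  0.0002  0.0363] turn 0.5999974128840226
```

Request:
apply_moves([
  {"tx": -0.04,"ty": 0,"tz": 0.008,"turn": 0.12,"gripper": 0},
  {"tx": -0.085,"ty": 0,"tz": 0.016,"turn": 0.25,"gripper": 0},
  {"tx": -0.13,"ty": 0,"tz": 0.024,"turn": 0.38,"gripper": 0},
  {"tx": -0.17,"ty": 0,"tz": 0.03,"turn": 0.5,"gripper": 0},
  {"tx": -0.2,"ty": 0,"tz": 0.034,"turn": 0.57,"gripper": 0},
])

```text
time_s: 1.1
tcp_pos: [0.4431, 0.2637, 0.2435]
eef_rot: [-90.0, 0.0, 89.1]
contact_force: [-0.1, 0.3, -0.3]
gripper_width: 0.0131
```

```bash
python3 -c "
from h import *
to(.45,.247,.243)"
```

```text
t 1.1 [0.4431 0.2637 0.2435] [-89.9843   0.0078  89.1163] F [-0.0792  0.3339 -0.2898] w 0.013096421501075666
delta [-0.0166  0.0005 -0.0071] turn 0.029954664646281607
```

Request:
apply_moves([
  {"tx": -0.012,"ty": 0,"tz": -0.005,"turn": 0.022,"gripper": 0},
  {"tx": -0.017,"ty": 0,"tz": -0.007,"turn": 0.03,"gripper": 0},
  {"tx": -0.017,"ty": 0,"tz": -0.007,"turn": 0.03,"gripper": 0},
])

```text
time_s: 1.4
tcp_pos: [0.4498, 0.249, 0.2434]
eef_rot: [-90.0, 0.0, 87.7]
contact_force: [-0.1, 1.2, -0.4]
gripper_width: 0.0006
```

```bash
python3 -c "
from h import *
import pickle
st=r.get_state(); im,d=capture('wrist'); pickle.dump((st,im,d),open('pics/w1.pkl','wb')); cv2.imwrite('pics/w1.png',im[:,:,::-1])
to(.45,.247,.243)"
```

```text
t 1.45 [0.4497 0.2495 0.2434] [-89.9946   0.0003  87.7694] F [0.9236 0.8433 0.1502] w 0.0005917675756396396
delta [-0.0025  0.0004 -0.0004] turn 0.006446603189734724
```

View pics/w1.png

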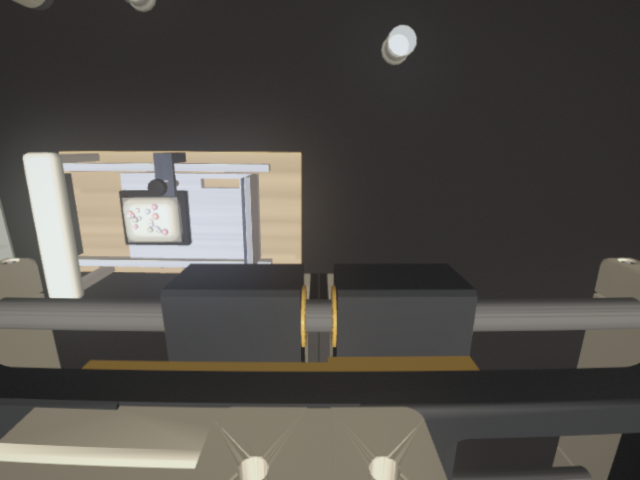

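```bash
python3 -c "
import cv2
im=cv2.imread('pics/w1.png')
cv2.imwrite('pics/w1a.png',cv2.resize(im[145:295,100:320],None,fx=3.6,fy=3.6,interpolation=cv2.INTER_CUBIC))
cv2.imwrite('pics/w1b.png',cv2.resize(im[260:370,250:390],None,fx=5,fy=5,interpolation=cv2.INTER_CUBIC))"
```

```text
(no output)
```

View pics/w1a.png

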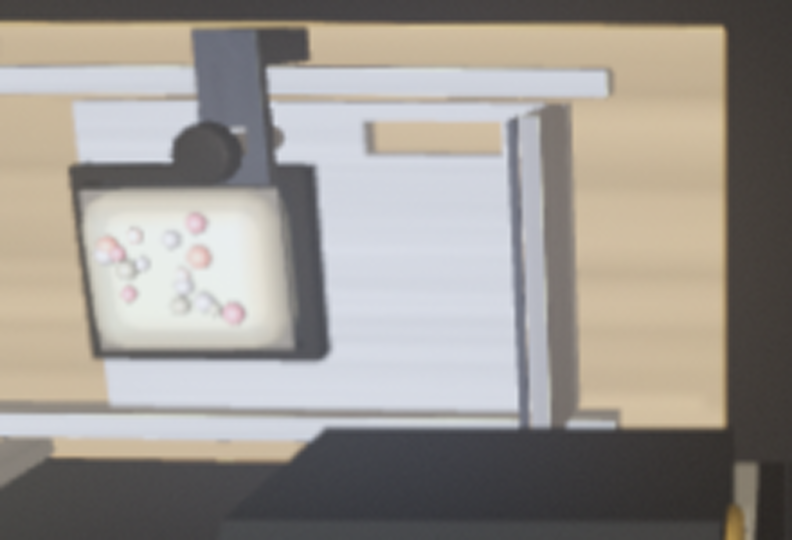

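View pics/w1b.png

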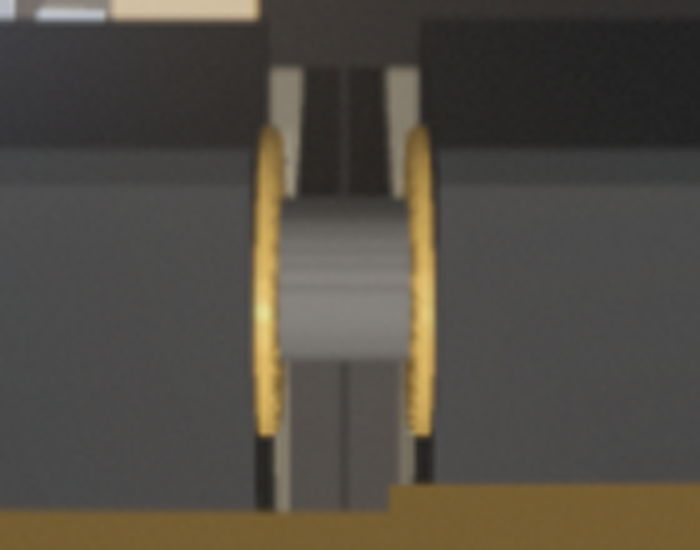

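```bash
python3 - <<'E'
from h import *
import pickle
st,im,d=pickle.load(open('pics/w1.pkl','rb'));W=camera_info('wrist')
w=lambda u,v:(100+(u+.5)/3.6-.5,145+(v+.5)/3.6-.5)
for n,p,z in [('plate top R',(540,108),.061),('plate top L',(551,425),.061),('plate bot R',(570,106),.013),('plate bot L',(579,412),.013),('base R',(726,25),.012),('base L',(727,425),.012),('knob',(207,152),.071)]:
    o,q=ray(W,w(*p),st); u,v=map(int,np.round(w(*p)))
    print(n,onz(W,w(*p),z,st),'depth pt',(o+q*d[v,u-1]))
E
```

```text
plate top R [0.5119 0.2029 0.061 ] depth pt [0.5165 0.2044 0.0373]
plate top L [0.5165 0.2879 0.061 ] depth pt [0.4667 0.2106 0.2964]
plate bot R [0.5125 0.2058 0.013 ] depth pt [0.5111 0.2053 0.0211]
plate bot L [0.5175 0.2998 0.013 ] depth pt [0.5164 0.2979 0.0189]
base R [0.4657 0.1847 0.012 ] depth pt [0.4662 0.1848 0.0003]
base L [0.4717 0.3062 0.012 ] depth pt [0.4535 0.2103 0.2987]
knob [0.5948 0.2093 0.071 ] depth pt [0.5958 0.2095 0.0688]
```

Request:
apply_moves([
  {"tx": 0,"ty": 0.02,"tz": 0,"turn": 0,"gripper": 0},
  {"tx": 0,"ty": 0.055,"tz": 0,"turn": 0,"gripper": 0},
  {"tx": 0,"ty": 0.095,"tz": -0.005,"turn": 0,"gripper": 0},
  {"tx": 0,"ty": 0.135,"tz": -0.01,"turn": 0,"gripper": 0},
  {"tx": 0,"ty": 0.165,"tz": -0.015,"turn": 0,"gripper": 0},
])

```text
time_s: 1.95
tcp_pos: [0.4638, 0.2491, 0.0762]
eef_rot: [-89.9, 0.1, 87.8]
contact_force: [0.7, 0.3, 0.3]
gripper_width: 0.0006
```

Request:
apply_moves([
  {"tx": 0,"ty": 0.015,"tz": 0,"turn": 0,"gripper": 0},
  {"tx": 0,"ty": 0.025,"tz": 0,"turn": 0,"gripper": 0},
  {"tx": 0,"ty": 0.025,"tz": 0,"turn": 0,"gripper": 0},
])

```text
time_s: 2.25
tcp_pos: [0.464, 0.2487, 0.0523]
eef_rot: [-89.9, 0.1, 87.8]
contact_force: [0.1, -0.2, 0.6]
gripper_width: 0.0007
```

```bash
python3 -c "
from h import *
to(.475,.2495,.052)"
```

```text
t 2.25 [0.464  0.2487 0.0523] [-89.907    0.1082  87.7957] F [ 0.1303 -0.1682  0.6142] w 0.0006535229814354144
delta [ 0.0012  0.0003 -0.011 ] turn 0.006907102487905183
```

Next I advance toward the plate slowly, watching the force.

Request:
apply_moves([
  {"tx": 0,"ty": 0,"tz": -0.005,"turn": 0.006,"gripper": 0},
  {"tx": 0,"ty": 0,"tz": -0.011,"turn": 0.006,"gripper": 0},
  {"tx": 0,"ty": 0,"tz": -0.017,"turn": 0.006,"gripper": 0},
  {"tx": 0,"ty": 0,"tz": -0.023,"turn": 0.006,"gripper": 0},
  {"tx": 0,"ty": 0,"tz": -0.026,"turn": 0.006,"gripper": 0},
])

```text
time_s: 2.75
tcp_pos: [0.4917, 0.2474, 0.054]
eef_rot: [-90.0, -0.0, 87.3]
contact_force: [-0.4, 0.7, -0.3]
gripper_width: 0.0002
```

Request:
apply_moves([
  {"tx": 0,"ty": 0,"tz": -0.002,"turn": 0,"gripper": 0},
  {"tx": 0,"ty": 0,"tz": -0.004,"turn": 0,"gripper": 0},
  {"tx": 0,"ty": 0,"tz": -0.006,"turn": 0,"gripper": 0},
])

```text
time_s: 3.05
tcp_pos: [0.4967, 0.2469, 0.0535]
eef_rot: [-90.0, 0.0, 87.4]
contact_force: [-2.1, 1.2, 0.4]
gripper_width: 0.0006
```

Request:
apply_moves([
  {"tx": 0,"ty": 0,"tz": -0.002,"turn": 0,"gripper": 0},
  {"tx": 0,"ty": 0,"tz": -0.004,"turn": 0,"gripper": 0},
  {"tx": 0,"ty": 0,"tz": -0.007,"turn": 0,"gripper": 0},
  {"tx": 0,"ty": 0,"tz": -0.01,"turn": 0,"gripper": 0},
])

```text
time_s: 3.45
tcp_pos: [0.5059, 0.2464, 0.0534]
eef_rot: [-89.9, 0.0, 87.4]
contact_force: [-7.2, 1.4, 4.1]
gripper_width: 0.0002
```

```bash
python3 -c "
from h import *
im,d=capture('side');cv2.imwrite('pics/s2.png',cv2.resize(im[130:250,190:350],None,fx=4.5,fy=4.5,interpolation=cv2.INTER_CUBIC)[:,:,::-1])
to(.475,.2495,.052)"
```

```text
t 3.5 [0.5064 0.2464 0.0535] [-89.938    0.0388  87.372 ] F [-4.4252 -0.851   2.6202] w 0.0005205242027898523
delta [0.0017 0.0015 0.0315] turn -0.0004883855486524627
```

View pics/s2.png

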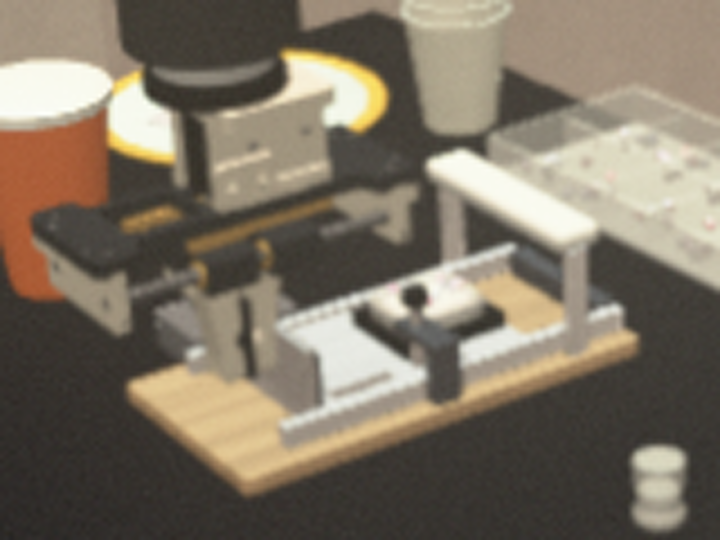

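The closed fingers sit flat on the plate at about (270,350) in the crop. The slide is 10 mm in and the case is in its nest. I'll continue to about 42 mm.

Request:
apply_moves([
  {"tx": 0,"ty": 0,"tz": -0.003,"turn": 0,"gripper": 0},
  {"tx": 0,"ty": 0,"tz": -0.007,"turn": 0,"gripper": 0},
  {"tx": 0,"ty": 0,"tz": -0.011,"turn": 0,"gripper": 0},
  {"tx": 0,"ty": 0,"tz": -0.015,"turn": 0,"gripper": 0},
  {"tx": 0,"ty": 0,"tz": -0.018,"turn": 0,"gripper": 0},
])

```text
time_s: 4.0
tcp_pos: [0.5237, 0.2454, 0.0534]
eef_rot: [-89.9, 0.1, 87.4]
contact_force: [-7.8, 1.0, 4.3]
gripper_width: 0.0006
```

Request:
apply_moves([
  {"tx": 0,"ty": 0,"tz": -0.003,"turn": 0,"gripper": 0},
  {"tx": 0,"ty": 0,"tz": -0.007,"turn": 0,"gripper": 0},
  {"tx": 0,"ty": 0,"tz": -0.011,"turn": 0,"gripper": 0},
  {"tx": 0,"ty": 0,"tz": -0.014,"turn": 0,"gripper": 0},
  {"tx": 0,"ty": 0,"tz": -0.015,"turn": 0,"gripper": 0},
])

```text
time_s: 4.5
tcp_pos: [0.5386, 0.2446, 0.0534]
eef_rot: [-89.9, 0.1, 87.4]
contact_force: [-7.5, 1.6, 4.4]
gripper_width: 0.0007
```

```bash
python3 -c "
from h import *
im,d=capture('side');cv2.imwrite('pics/s3.png',cv2.resize(im[130:250,190:350],None,fx=4.5,fy=4.5,interpolation=cv2.INTER_CUBIC)[:,:,::-1])
to(.475,.2495,.052)"
```

```text
t 4.55 [0.5386 0.2447 0.0534] [-89.8922   0.057   87.3541] F [-7.5465  0.7811  4.9096] w 0.0002077449348226592
delta [0.0019 0.0015 0.0638] turn -0.0008018460814545534
```

View pics/s3.png

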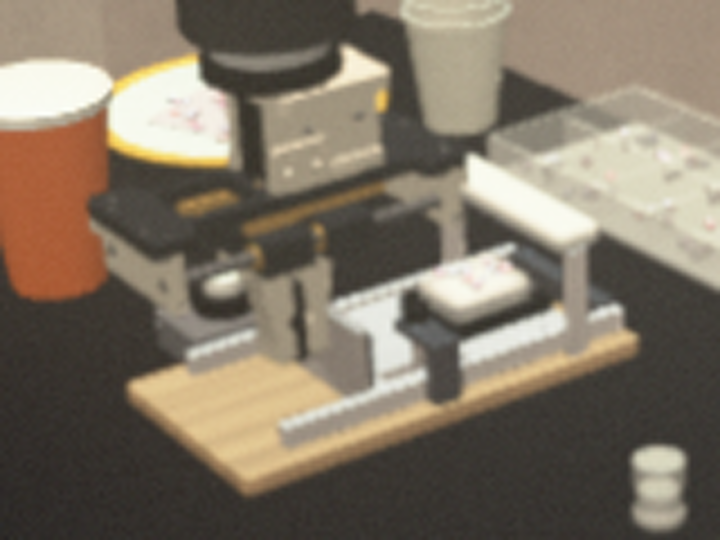

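The plate is pushed well back and the knob at about (405,325) is down. I'll withdraw gently.

Request:
apply_moves([
  {"tx": 0,"ty": 0,"tz": 0.003,"turn": 0,"gripper": 0},
  {"tx": 0,"ty": 0,"tz": 0.006,"turn": 0,"gripper": 0},
  {"tx": 0,"ty": 0,"tz": 0.009,"turn": 0,"gripper": 0},
  {"tx": 0,"ty": 0,"tz": 0.012,"turn": 0,"gripper": 0},
  {"tx": 0,"ty": 0,"tz": 0.015,"turn": 0,"gripper": 0},
])

```text
time_s: 5.05
tcp_pos: [0.5247, 0.2458, 0.0536]
eef_rot: [-90.0, -0.0, 87.4]
contact_force: [0.5, 0.3, 0.1]
gripper_width: 0.0005
```

Request:
apply_moves([
  {"tx": 0,"ty": 0,"tz": 0.005,"turn": 0,"gripper": 0},
  {"tx": 0,"ty": 0,"tz": 0.012,"turn": 0,"gripper": 0},
  {"tx": 0,"ty": 0,"tz": 0.02,"turn": 0,"gripper": 0},
  {"tx": 0,"ty": 0,"tz": 0.028,"turn": 0,"gripper": 0},
  {"tx": 0,"ty": 0,"tz": 0.034,"turn": 0,"gripper": 0},
])

```text
time_s: 5.55
tcp_pos: [0.4899, 0.2473, 0.0536]
eef_rot: [-90.0, 0.0, 87.4]
contact_force: [0.3, -0.2, 0.2]
gripper_width: 0.0004
```

```bash
python3 -c "
from h import *
im,d=capture('side');cv2.imwrite('pics/s4.png',cv2.resize(im[130:250,190:350],None,fx=4.5,fy=4.5,interpolation=cv2.INTER_CUBIC)[:,:,::-1])
to(.475,.2495,.052)"
```

```text
t 5.6 [0.4893 0.2472 0.0536] [-89.9774   0.0039  87.3712] F [-1.0822 -1.4563 -0.6523] w 0.0006928505390386026
delta [0.0017 0.0016 0.0144] turn -0.0005029597055286634
```

View pics/s4.png

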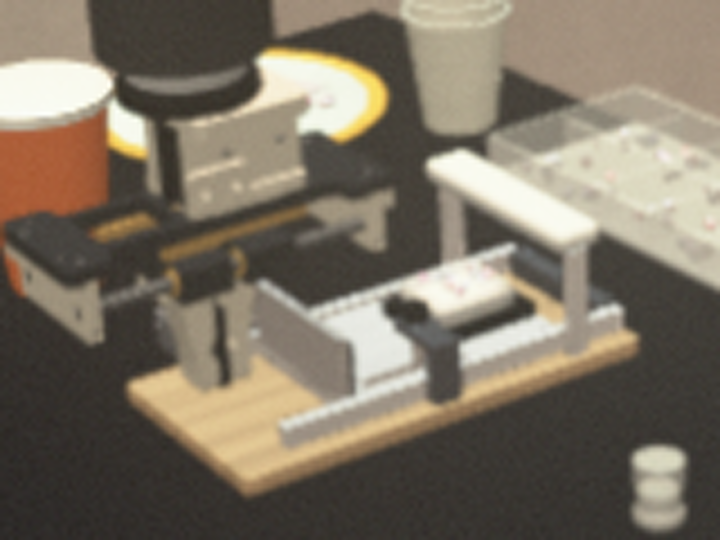

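The slide is latched mid-way with the plate at about (305,340). The knob is down at about (405,305) and the case is seated. Next I lift and go over the button.

Request:
apply_moves([
  {"tx": 0,"ty": -0.02,"tz": 0,"turn": 0,"gripper": 0},
  {"tx": 0,"ty": -0.05,"tz": 0,"turn": 0,"gripper": 0},
  {"tx": 0.02,"ty": -0.07,"tz": -0.012,"turn": 0,"gripper": 0},
  {"tx": 0.05,"ty": -0.07,"tz": -0.032,"turn": 0,"gripper": 0},
  {"tx": 0.08,"ty": -0.07,"tz": -0.052,"turn": 0,"gripper": 0},
])

```text
time_s: 6.1
tcp_pos: [0.5473, 0.3261, 0.1253]
eef_rot: [-90.1, -0.1, 87.4]
contact_force: [0.1, 0.5, -0.3]
gripper_width: 0.0005
```

Request:
apply_moves([
  {"tx": 0.012,"ty": 0,"tz": -0.008,"turn": 0,"gripper": 0},
  {"tx": 0.014,"ty": 0,"tz": -0.009,"turn": 0,"gripper": 0},
  {"tx": 0.014,"ty": 0,"tz": -0.009,"turn": 0,"gripper": 0},
])

```text
time_s: 6.4
tcp_pos: [0.5556, 0.3383, 0.123]
eef_rot: [-90.0, 0.0, 87.4]
contact_force: [-0.3, -0.3, -0.4]
gripper_width: 0.0003
```

```bash
python3 -c "
from h import *
to(.5537,.3385,.07)
im,d=capture('side');cv2.imwrite('pics/s5.png',cv2.resize(im[130:250,190:350],None,fx=4.5,fy=4.5,interpolation=cv2.INTER_CUBIC)[:,:,::-1])
"
```

```text
t 6.4 [0.5556 0.3383 0.123 ] [-89.957    0.0398  87.3701] F [-0.3133 -0.3039 -0.3565] w 0.0003416205096282448
delta [0.0002 0.053  0.0019] turn -0.0005224684520034031
```

View pics/s5.png

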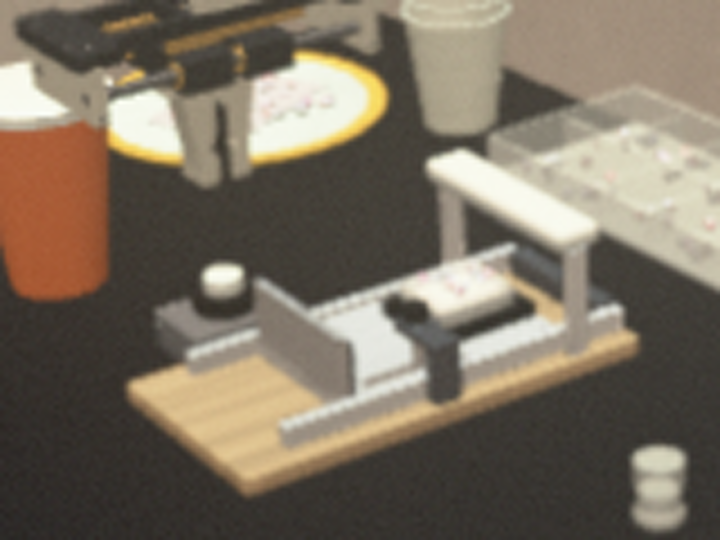

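Request:
apply_moves([
  {"tx": 0,"ty": 0.01,"tz": 0.001,"turn": 0,"gripper": 0},
  {"tx": 0,"ty": 0.025,"tz": 0.002,"turn": 0,"gripper": 0},
  {"tx": 0,"ty": 0.04,"tz": 0.002,"turn": 0,"gripper": 0},
  {"tx": 0,"ty": 0.05,"tz": 0.002,"turn": 0,"gripper": 0},
  {"tx": 0,"ty": 0.053,"tz": 0.002,"turn": 0,"gripper": 0},
])

```text
time_s: 6.95
tcp_pos: [0.5531, 0.3375, 0.0691]
eef_rot: [-89.9, 0.1, 87.3]
contact_force: [0.3, -0.2, -0.4]
gripper_width: 0.0006
```

Request:
apply_moves([
  {"tx": 0,"ty": 0.002,"tz": 0,"turn": 0,"gripper": 0},
  {"tx": 0,"ty": 0.004,"tz": 0,"turn": 0,"gripper": 0},
  {"tx": 0,"ty": 0.006,"tz": 0,"turn": 0,"gripper": 0},
  {"tx": 0,"ty": 0.007,"tz": 0,"turn": 0,"gripper": 0},
])

```text
time_s: 7.35
tcp_pos: [0.5542, 0.3387, 0.0639]
eef_rot: [-90.0, -0.0, 87.4]
contact_force: [-0.9, -0.1, 0.6]
gripper_width: 0.0004
```

Request:
apply_moves([
  {"tx": 0,"ty": 0.0015,"tz": 0,"turn": 0,"gripper": 0},
  {"tx": 0,"ty": 0.003,"tz": 0,"turn": 0,"gripper": 0},
  {"tx": 0,"ty": 0.0045,"tz": 0,"turn": 0,"gripper": 0},
  {"tx": 0,"ty": 0.0055,"tz": 0,"turn": 0,"gripper": 0},
  {"tx": 0,"ty": 0.006,"tz": 0,"turn": 0,"gripper": 0},
])

```text
time_s: 7.85
tcp_pos: [0.5542, 0.3387, 0.0582]
eef_rot: [-90.0, -0.0, 87.4]
contact_force: [-3.0, -0.4, 10.5]
gripper_width: 0.0004
```

Request:
apply_moves([
  {"tx": 0,"ty": 0.0005,"tz": 0,"turn": 0,"gripper": 0},
  {"tx": 0,"ty": 0.001,"tz": 0,"turn": 0,"gripper": 0},
])

```text
time_s: 8.05
tcp_pos: [0.5543, 0.3387, 0.0581]
eef_rot: [-90.1, -0.0, 87.4]
contact_force: [-5.7, -1.6, 16.4]
gripper_width: 0.0005
```

The button has bottomed at a TCP height of 58 mm (tip 41 mm), with the force rising past 16 N. I'll let it up and clear away.

Request:
apply_moves([
  {"tx": 0,"ty": -0.002,"tz": 0,"turn": 0,"gripper": 0},
  {"tx": 0,"ty": -0.006,"tz": 0,"turn": 0,"gripper": 0},
  {"tx": 0,"ty": -0.015,"tz": 0,"turn": 0,"gripper": 0},
  {"tx": 0,"ty": -0.035,"tz": 0,"turn": 0,"gripper": 0},
  {"tx": 0,"ty": -0.065,"tz": 0,"turn": 0,"gripper": 0},
])

```text
time_s: 8.55
tcp_pos: [0.5529, 0.3375, 0.1205]
eef_rot: [-89.8, 0.2, 87.3]
contact_force: [0.3, 0.3, -0.5]
gripper_width: 0.0001
```

Request:
apply_moves([
  {"tx": 0,"ty": -0.04,"tz": 0.02,"turn": 0,"gripper": 0},
  {"tx": 0,"ty": -0.08,"tz": 0.05,"turn": 0,"gripper": 0},
  {"tx": 0,"ty": -0.11,"tz": 0.08,"turn": 0,"gripper": 0},
  {"tx": 0,"ty": -0.13,"tz": 0.1,"turn": 0,"gripper": 0},
  {"tx": 0,"ty": -0.13,"tz": 0.1,"turn": 0,"gripper": 0},
])

```text
time_s: 9.05
tcp_pos: [0.4531, 0.344, 0.2559]
eef_rot: [-90.2, -0.3, 87.5]
contact_force: [0.6, 0.2, 0.3]
gripper_width: 0.0004
```

```bash
python3 -c "
from h import *
im,d=capture('side');cv2.imwrite('pics/s6.png',cv2.resize(im[130:250,190:350],None,fx=4.5,fy=4.5,interpolation=cv2.INTER_CUBIC)[:,:,::-1])
im,d=capture('top');cv2.imwrite('pics/t6.png',im[:,:,::-1])
to(.5537,.3385,.07)
"
```

```text
t 9.15 [0.4536 0.3433 0.2523] [-90.0247  -0.0788  87.413 ] F [-0.6708 -0.1329 -0.7051] w 0.0003685097576068782
delta [-0.0005  0.1824 -0.1001] turn 0.00022663075570515358
```

View pics/s6.png

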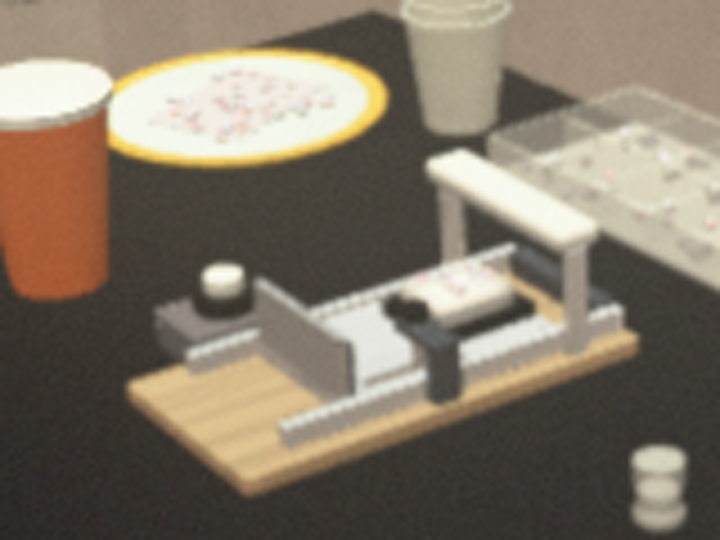

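View pics/t6.png

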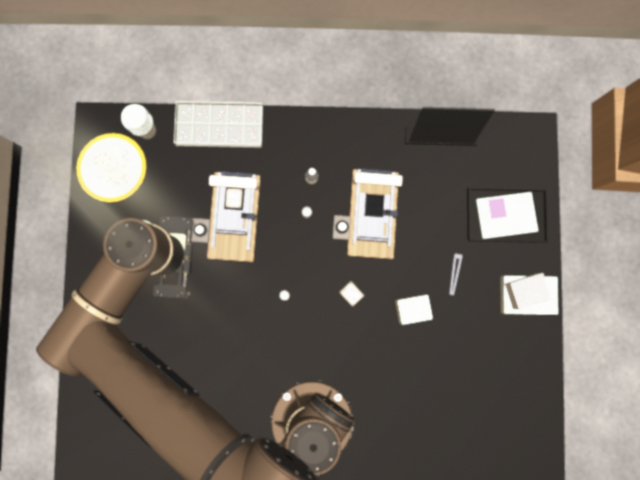

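The views show the slide latched mid-way, the knob down, the button up, the case seated and everything else unmoved. The top view hides the cup, but the side view shows it in place. I'm handing in.

```bash
python3 -c "
from plant import r
print(r.close_job()); print(r.get_state()['contact_force'])"
```

```text
the job is handed in; nothing more can be done
None
the job is handed in; nothing more can be done
```

The job is done and handed in at about 9 s of the 38 s allowed. The loaded jig was the left one.

- **Slide:** With the closed fingers' outer side I pushed its plate back about 43 mm, at about 7.5 N. I then eased off until the slide rested on its stop pin.
- **Button:** I pressed the lamp button until it bottomed, with the fingertips at 41 mm and 16 N measured. I then released it and moved clear.

**Last checks:**
- The pictures show the slide latched mid-way, the knob down and the button back up.
- The case is seated in its nest, and the empty jig and everything else are where they were. The arm hid the cup in the top view, so I checked it in the side view only.
- The force on the tool was near zero once clear. The handed-in state could not be read back afterwards.
- I saw no visible change in the lamp bar, which looks white both before and after. That the button went fully down rests on the measured depth and force only.

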